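# Push two stray boxes back into the shop display row

## Task

Straighten the display row: the grey box of blue-banded bin-bag rolls stands crooked on the table in front of its gap, and the green-banded one juts out of the row. With the fingertips, push both boxes along the table top, without lifting or tipping them, until each stands square with its back against the wooden riser, centred in front of the price card of its own colour. Leave the other boxes and all other goods where they are and upright, and finish clear of everything.

Things in the scene. Friction and masses are not known exactly. Their poses are not given: they have to be found in the camera images.
- riser: fixed wooden display step, 1100 mm long along its y, 170 mm deep, 62 mm high, with sponge trays and tubs on it and fixed pump bottles (165 mm tall) before its face from 320 mm outwards either side. Origin: on the table top at the middle of the foot of its flat upright front face; x points into it, away from the robot. Five places, 96 mm apart, lie along this face
- box_blue: the box that stands out on the table in front of its gap, turned up to 0.3 rad: open pale grey box, 100 mm deep (x), 80 mm wide (y), 78 mm high, packed with six upright white bin-bag rolls with blue bands and end labels, tops 91 mm above the table; loose, 0.3 to 0.65 kg, slides on the table. Origin: centre of its underside; x points from its front face (finger hole, label; x = -50 mm) to its plain back (x = +50 mm)
- box_green: the box that juts 11 to 20 mm out of the row: open pale grey box, 100 mm deep (x), 80 mm wide (y), 78 mm high, packed with six upright white bin-bag rolls with green bands and end labels, tops 91 mm above the table; loose, 0.3 to 0.65 kg, slides on the table. Origin: centre of its underside; x points from its front face (finger hole, label; x = -50 mm) to its plain back (x = +50 mm)
- card_blue: fixed clip with a blue-striped paper price card, 60 mm wide, on the riser's front edge, 62 to 118 mm above the table. Origin: on the table at the foot of the riser's front face, mid-place; x points into the riser, y along its face. A box in its place has its origin at x = -50 mm, y = 0 here, with its x axis along this x. This is the gap in the row
- card_green: fixed clip with a green-striped paper price card, 60 mm wide, on the riser's front edge, 62 to 118 mm above the table. Origin: on the table at the foot of the riser's front face, mid-place; x points into the riser, y along its face. A box in its place has its origin at x = -50 mm, y = 0 here, with its x axis along this x
- card_red: fixed clip with a red-striped paper price card, 60 mm wide, on the riser's front edge, 62 to 118 mm above the table. Origin: on the table at the foot of the riser's front face, mid-place; x points into the riser, y along its face. A box in its place has its origin at x = -50 mm, y = 0 here, with its x axis along this x
- box_red: stands in the row already, to be left alone: open pale grey box, 100 mm deep (x), 80 mm wide (y), 78 mm high, packed with six upright white bin-bag rolls with red bands and end labels, tops 91 mm above the table; loose, 0.3 to 0.65 kg, slides on the table. Origin: centre of its underside; x points from its front face (finger hole, label; x = -50 mm) to its plain back (x = +50 mm)
- card_yellow: fixed clip with a yellow-striped paper price card, 60 mm wide, on the riser's front edge, 62 to 118 mm above the table. Origin: on the table at the foot of the riser's front face, mid-place; x points into the riser, y along its face. A box in its place has its origin at x = -50 mm, y = 0 here, with its x axis along this x
- box_yellow: stands in the row already, to be left alone: open pale grey box, 100 mm deep (x), 80 mm wide (y), 78 mm high, packed with six upright white bin-bag rolls with yellow bands and end labels, tops 91 mm above the table; loose, 0.3 to 0.65 kg, slides on the table. Origin: centre of its underside; x points from its front face (finger hole, label; x = -50 mm) to its plain back (x = +50 mm)
- card_brown: fixed clip with a brown-striped paper price card, 60 mm wide, on the riser's front edge, 62 to 118 mm above the table. Origin: on the table at the foot of the riser's front face, mid-place; x points into the riser, y along its face. A box in its place has its origin at x = -50 mm, y = 0 here, with its x axis along this x
- box_brown: stands in the row already, to be left alone: open pale grey box, 100 mm deep (x), 80 mm wide (y), 78 mm high, packed with six upright white bin-bag rolls with brown bands and end labels, tops 91 mm above the table; loose, 0.3 to 0.65 kg, slides on the table. Origin: centre of its underside; x points from its front face (finger hole, label; x = -50 mm) to its plain back (x = +50 mm)
- sprayer: white trigger spray bottle standing on the table, 64 mm across, 190 mm tall, to be left alone. Origin: centre of its foot
- scrub_brush: scrubbing brush lying bristles down, 160 by 60 mm, 68 mm high over its handle, to be left alone. Origin: centre of its underside, x along it
- stray_roll: single white bin-bag roll with a brown band standing on end, 30 mm across, 83 mm tall, to be left alone. Origin: centre of its foot

How it is judged:
By the outcome, as a careful person would: the job done as asked, in the order asked, and still so for the second after the job is handed in, with the robot touching nothing.
It also fails if it takes over 69 s, if anything falls off the work surface, if the arm or the gripper's body presses on something with over 40 N, if the wrist force passes 120 N, or if a joint passes its speed limit or range.

## Robot

A 6-joint arm with a two-finger parallel gripper is mounted at the origin on the work surface. World frame = base frame: x ahead of the robot, y to its left, z up, the work surface at z = 0. Lengths are in mm, angles in rad, forces in N, time in s.
With the tool pointing down it reaches from about 275 to 1000 mm from the base axis. Payload 8.4 kg.
Tool frame: the origin (TCP) lies on the centre line of the jaws, within the pads' length; the fingertips stand r.tip_reach ahead of it and the grasp point (between the pads) lies 3 mm ahead of it (r.tip_reach is the distance from the TCP to the fingertips, in mm); z points along the fingers, y is the direction in which the jaws open and shut (so a half turn about z gives the same grasp; the last joint's range is limited). The gripper opens to 85 mm and grips with 20 to 120 N. Pads are 22 mm wide; open, the fingers measure 114 mm over their backs; the gripper's body (76 mm by 85 mm) begins 54 mm behind the grasp point. The pads swing forward as they close: fully open they stand 13 mm farther back than shut.
Start: joints at [-1.324, 0.353, 1.633, -0, 1.155, -0.002], TCP at [153.899, -605.758, 253.281] pointing down, gripper open.
Joint ranges: [-2.63, 2.63], [-0.92, 2.1], [0.06, 2.66], [-1.3, 4.44], [0, 2.69], [-3.02, 3.02]. Speed limits (rad/s): [2.22, 2.22, 2.79, 3.14, 3.14, 3.14].

## Interface

Orientations are given as [roll, pitch, yaw] about the fixed x, y, z axes, in that order (R = Rz(yaw) Ry(pitch) Rx(roll)).
In Python, from rig import sense, optics, r, nets gives the robot as it stands. The module is installed in compiled form; this text tells all that it offers.
- The arm moves only by the tool carry_out, never from a script. Its argument "increments" is a list that holds one entry, the list of rows, each a list of 6 numbers: the shift along the tool's x, y, z normalised to -1 to 1, where 1 is 40 cm, then the turn, a rotation vector about the tool's x, y, z normalised to -1 to 1, where 1 is 60 degrees. A call has 1 to 5 rows; each row is the pose to reach, as a shift and turn from the pose commanded when the call began, along the tool's axes at that moment; what a row does not reach only later rows make up. A row lasts 1/12 s, in which the tool goes at most 41.7 mm and 7.16 degrees, less where a joint would pass 70% of its speed; a pose out of reach is approached as far as the arm can. A call with a number of a shift or a turn outside -1 to 1 is refused whole. A call with a gripper value outside its range is refused whole. "hand" is the closure, from 0 (fully open) to 1 (shut), set as the call begins (left out, the last holds). The fingers move at their own pace and stop on an object; "squeeze" is the grip in N (left out, the last holds). Time passes only in rows, so rows that repeat a pose let the fingers close. It gives the time, the measured TCP pose, the force and the opening at its end, in the units of the state.
- sense(): the state, without advancing time (a new reading comes with each control period).
- optics.grab_frame(name): name is "scene" or "top" or "wrist"; returns a dict with "img" (384x512x3 uint8, red, green, blue), "range_z" (384x512 float32, mm along the optical axis (not along the pixel's ray), 0 where there is no reading), "fov_y" (degrees; the focal length in pixels is half the picture's height over the tangent of half this angle, whatever the lens; pixels are square), "cx", "cy" (the principal point, pixels), "k1" (the pictures are not rectified: a ray, as slopes to the right and down, at radius r is drawn at 1 + k1 r^2 times it, then the intrinsics apply), "R" (3x3) and "t" (3): a world point X has camera coordinates R X + t. Camera axes: x right, y down, z forward; pixel columns grow to the right and rows downward; lengths in mm; the calibration is good to about 2 mm. A picture is of the moment at which its call begins.
- r.sign_off(): hands the job in, once; it reports no verdict.
Trained networks look in the newest picture that a camera, given by its name, has taken for a name from the list of things; names that differ only in an ending like _2 or _b are one class to them, and where a whole thing is asked for, a point or a joint stands for the part that bears it (a point fixed in the world has none). Each returns a list of dicts, best first, with "confidence" (0 to 1); they miss things now and then, are a little off and sometimes report something else, mostly with a low value. They report only what shows in the picture. A call takes as long as a camera call.
- nets.trace(target, camera): "mask" (384x512 bool, what is visible of it).
- nets.tip_of(target, camera): "point" ([x, y, z] in mm, in world coordinates, good to about 4 mm: a listed point, or the origin of a listed thing).
The state is a dict: "clock": time; "qpos": joint angles; "qvel": joint speeds; "joint_efforts": joint torques, N m; "eef_pos": TCP position; "tcp_rot": TCP orientation; "contact_force": force on the tool from outside, world axes, zero at the start; "wrist_torque": the same for the moment, N m; "opening": opening from 0.0 (shut) to 1.0 (fully open).
Only numpy, scipy, OpenCV 4.12 (cv2) and the standard library are available. Lean on these libraries where they do the work, as an engineer would, in place of code of your own. Each camera call takes 0.05 s, during which the arm holds its last target.

## Working session

There is one attempt and no reset: what is moved stays moved. The work goes in short steps, Python scripts to look and compute and a tool call to move; the robot and the scene stay as the last step left them, time stands still between calls to the robot, and variables do not carry over. Pictures are saved under pics/ and viewed, and the job is handed in when it is done.

Besides the shell and the picture viewer there is one more tool, called after "Emit:" as name([rows], argument=value, ...), one row to a line, values as JSON. carry_out: Moves the arm, as the interface text tells. Its arguments: {"type":"object","properties":{"increments":{"type":"array","items":{"type":"array","items":{"type":"array","items":{"type":"number","minimum":-1,"maximum":1}}}},"hand":{"type":"number"},"squeeze":{"type":"number"}},"required":["increments"]}

```bash
mkdir -p pics
cat > h.py <<'E'
import numpy as np, cv2
from rig import sense, optics, r, nets
def save(f,n): cv2.imwrite('pics/'+n,cv2.cvtColor(f['img'],cv2.COLOR_RGB2BGR))
def F(f): return f['img'].shape[0]/2/np.tan(np.radians(f['fov_y'])/2)
def cloud(f):
    H,W=f['range_z'].shape; fo=F(f)
    u,v=np.meshgrid(np.arange(W),np.arange(H))
    K=np.array([[fo,0,f['cx']],[0,fo,f['cy']],[0,0,1.]])
    xd=np.stack([(u-f['cx'])/fo,(v-f['cy'])/fo],-1)
    xu=xd.copy()
    for _ in range(15): xu=xd/(1+f['k1']*(xu**2).sum(-1,keepdims=True))
    z=f['range_z'][...,None].astype(float)
    P=np.concatenate([xu*z,z],-1)
    X=(P-f['t'])@f['R']
    X[f['range_z']<=0]=np.nan
    return X
def proj(f,X):
    c=np.atleast_2d(X)@f['R'].T+f['t']; s=c[:,:2]/c[:,2:]
    s=s*(1+f['k1']*(s**2).sum(1,keepdims=True))
    return s*F(f)+[f['cx'],f['cy']]
E
python3 - <<'E'
from h import *
s=sense();print(s, r.tip_reach)
for n in ['scene','top','wrist']:
    f=optics.grab_frame(n);save(f,n+'0.png');print(n,f['fov_y'],f['k1'],(-f['R'].T@f['t']).round())
    for t in ['riser','box_blue','box_green','card_blue','card_green','card_red','card_yellow','card_brown','box_red','box_yellow','box_brown','sprayer','scrub_brush','stray_roll']:
        print(n,t,[(round(d['confidence'],2),np.round(d['point'],1).tolist()) for d in nets.tip_of(t,n)[:2]])
E
```

```text
{'clock': 0.0, 'qpos': array([-1.32439473e+00,  3.53648500e-01,  1.63414658e+00,  2.30192103e-06,
        1.15518647e+00, -2.40164892e-03]), 'qvel': array([-1.01991234e-03, -5.98217284e-05,  5.53132356e-04, -2.13947513e-04,
       -8.28402366e-04,  1.23176703e-03]), 'joint_efforts': array([-1.69816376e-04, -6.05251122e+01, -3.42072129e+01,  2.49487914e-05,
        9.47311433e-03,  6.07625417e-07]), 'eef_pos': array([ 153.79291949, -605.32006872,  252.55610924]), 'tcp_rot': array([-3.14020376e+00, -5.44031606e-06,  2.48802311e-01]), 'contact_force': array([0.24389999, 0.5090226 , 0.74526246]), 'wrist_torque': array([-0.02185441, -0.02486786, -0.01652836]), 'opening': 1.0007841083388531} 22.0
scene 50.02573364811695 -0.07560107136664816 [1018. -697.  980.]
scene riser [(0.96, [721.2, -14.4, 1.6])]
scene box_blue [(0.98, [510.1, -178.6, 6.2])]
scene box_green [(0.89, [657.8, -111.7, -0.2]), (0.18, [463.1, 63.6, 0.5])]
scene card_blue [(0.52, [720.4, -208.0, -1.4])]
scene card_green [(0.68, [510.5, -178.5, 3.2]), (0.58, [725.4, -110.9, 4.5])]
scene card_red [(0.41, [717.3, -11.2, 0.8])]

[... 983 characters left out ...]
 178.3, -0.5]), (0.27, [669.3, -15.9, -5.3])]
top box_red [(0.83, [667.8, -15.5, -2.8])]
top box_yellow [(0.56, [663.0, 80.1, -3.3])]
top box_brown [(0.86, [661.1, 178.3, 6.4])]
top sprayer [(0.65, [463.3, 67.6, 1.3]), (0.6, [714.6, -13.7, -3.0])]
top scrub_brush [(0.95, [466.8, -488.7, -3.5])]
top stray_roll [(0.47, [488.0, -1.8, 0.2]), (0.37, [663.5, -111.2, -4.6])]
wrist 62.610317530732004 -0.01710223782274921 [ 232. -586.  374.]
wrist riser []
wrist box_blue []
wrist box_green []
wrist card_blue []
wrist card_green []
wrist card_red []
wrist card_yellow []
wrist card_brown []
wrist box_red []
wrist box_yellow []
wrist box_brown []
wrist sprayer []
wrist scrub_brush []
wrist stray_roll []
```

View pictures.

View pics/scene0.png

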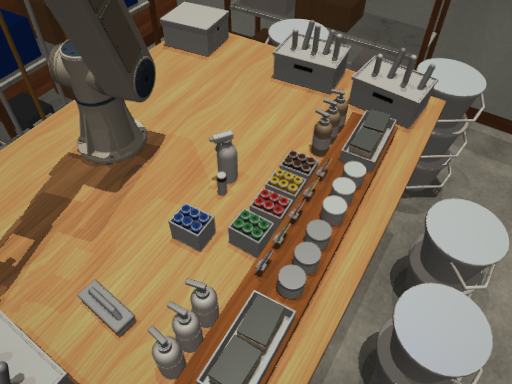

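View pics/top0.png

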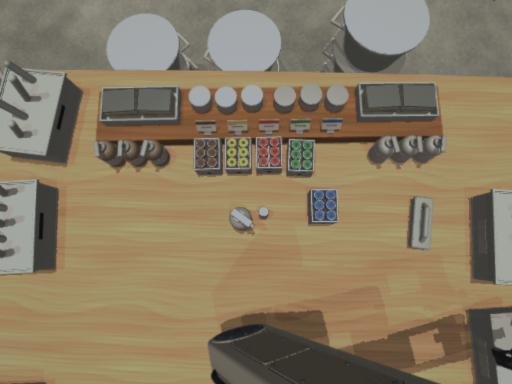

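Run:
```python
from h import *
f=optics.grab_frame('top');X=cloud(f)
g=optics.grab_frame('scene');Y=cloud(g)
np.savez('d0.npz',X=X,Y=Y,ft=f['img'],gs=g['img'])
# riser face: points z in 55..70 edges
for nm,P in(('top',X),('scene',Y)):
    p=P.reshape(-1,3);p=p[~np.isnan(p).any(1)]
    q=p[(np.abs(p[:,2])<4)&(p[:,0]<650)&(p[:,0]>300)];print(nm,'table z',np.median(q[:,2]))
    # rows: riser face front x per y
    for y in range(-520,521,40):
        q=p[(np.abs(p[:,1]-y)<6)&(p[:,2]>50)&(p[:,2]<75)&(p[:,0]>600)]
        if len(q): print(y,len(q),np.percentile(q[:,0],[0,5,50]).round(1),q[:,2].mean().round(1))
    # box outlines z 70..100, cv2.minAreaRect
    for n,c in dict(blue=(508,-180),green=(660,-112),red=(666,-15),yel=(662,80),brn=(663,178)).items():
        q=p[(np.hypot(*(p[:,:2]-c).T)<75)&(p[:,2]>70)&(p[:,2]<84)]
        if n!='blue': q=q[np.abs(q[:,1]-c[1])<46]
        print(n,len(q),cv2.minAreaRect(q[:,:2].astype(np.float32)))
```

```text
top table z 0.4990623227349376
-520 84 [666.4 678.4 767.2] 63.2
-480 72 [686.1 738.6 766. ] 63.4
-440 75 [664.1 664.6 760. ] 63.2
-400 63 [737.7 738.7 762.6] 63.1
-360 83 [661.2 662.3 753.7] 63.2
-320 72 [732.6 733.2 759.6] 63.6
-280 194 [731.5 735.5 812.2] 62.6
-240 82 [730.3 731.5 766.6] 63.0
-200 96 [729.1 731.1 801.5] 63.8
-160 109 [665.2 729.7 769.4] 63.4
-120 119 [613.1 614.8 738.8] 63.3
-80 130 [614.3 615.5 751. ] 62.9
-40 82 [621.4 622.8 787.2] 63.8
0 153 [620.4 621.9 819.3] 63.2
40 115 [618.7 721.2 763.2] 63.3
80 155 [616.2 625.1 809.9] 63.6
120 121 [616.2 634.5 741.8] 64.4
160 130 [613.6 663.1 806.4] 63.1
200 72 [612.5 612.8 778. ] 63.6
240 147 [714.3 717.8 773.4] 63.3
280 78 [712.8 713.8 744.6] 63.9
320 85 [641.3 644.4 730.9] 63.3
360 61 [712.  714.9 738.7] 63.8
400 78 [635.5 637.9 730.5] 63.6
440 58 [710.2 712.1 737. ] 64.4
480 76 [632.8 633.7 731. ] 62.9
520 70 [703.3 707.1 734.5] 62.8
blue 261 ((510.2213134765625, -182.854248046875), (99.00676727294922, 80.92888641357422), 1.2416863441467285)
green 254 ((663.9775390625, -114.08236694335938), (80.1951675415039, 102.94973
[... 1134 characters left out ...]
3 710.6 737.7] 62.0
400 55 [687.1 689.7 725.9] 61.5
440 48 [704.2 706.2 734.1] 62.2
480 48 [688.7 689.5 729.9] 62.9
520 31 [701.6 705.1 727.3] 61.3
blue 410 ((508.6719665527344, -182.35870361328125), (103.06859588623047, 83.37239837646484), 1.181424856185913)
green 405 ((661.482177734375, -113.16271209716797), (82.87032318115234, 100.98069763183594), 88.66368103027344)
red 378 ((678.5481567382812, -13.003204345703125), (121.9219741821289, 84.1658706665039), 2.843499183654785)
yel 342 ((675.0955810546875, 81.75180053710938), (121.34295654296875, 82.96772003173828), 1.2997560501098633)
brn 340 ((673.980712890625, 175.22506713867188), (126.04319763183594, 83.84120178222656), 1.5242770910263062)
```

```bash
cat >> h.py <<'E'
from scipy.spatial.transform import Rotation as Ro
def plan(p,yaw,cmd=None):
    s=sense(); R0=Ro.from_euler('xyz',s['tcp_rot']); 
    d=R0.inv().apply(np.array(p,float)-s['eef_pos'])/400
    w=(R0.inv()*Ro.from_euler('xyz',[np.pi,0,yaw])).as_rotvec()/np.radians(60)
    print('t',round(s['clock'],2),'pos',s['eef_pos'].round(1),'rpy',s['tcp_rot'].round(3),'op',round(s['opening'],2),'F',s['contact_force'].round(1))
    print('inc',d.round(4).tolist(),w.round(4).tolist(),'dist',round(400*np.linalg.norm(d)))
E
python3 -c "
from h import *
plan([430,-190,340],0.03)"
```

```text
t 2.35 pos [ 153.9 -605.8  253.3] rpy [-3.142 -0.     0.249] op 1.0 F [0.1 0.  0.6]
inc [0.9249, -0.8375, -0.2168] [-0.0, 0.0, 0.2089] dist 507
```

Emit:
carry_out([
  [[0.45,-0.42,-0.2168,0,0,0.1],[0.9249,-0.8375,-0.2168,0,0,0.2089],[0.9249,-0.8375,-0.2168,0,0,0.2089],[0.9249,-0.8375,-0.2168,0,0,0.2089],[0.9249,-0.8375,-0.2168,0,0,0.2089]],
], hand=0.4)

```text
clock: 2.77
eef_pos: [266.9, -434.1, 293.6]
tcp_rot: [3.141, -0.0, 0.029]
contact_force: [0.8, -0.3, -0.6]
opening: 0.605
```

```bash
python3 -c "
from h import *
plan([430,-190,340],0.03)"
```

```text
t 2.77 pos [ 266.9 -434.1  293.6] rpy [ 3.141 -0.     0.029] op 0.6 F [ 0.8 -0.3 -0.6]
inc [0.4254, -0.598, -0.1161] [0.0002, -0.0002, -0.0007] dist 297
```

Emit:
carry_out([
  [[0.42,-0.6,-0.12,0,0,0],[0.42,-0.6,-0.12,0,0,0],[0.42,-0.6,-0.12,0,0,0],[0.42,-0.6,-0.12,0,0,0],[0.42,-0.6,-0.12,0,0,0]],
])

```text
clock: 3.18
eef_pos: [379.8, -262.0, 327.6]
tcp_rot: [3.141, -0.001, 0.03]
contact_force: [-0.3, -0.7, 0.3]
opening: 0.599
```

```bash
python3 -c "
from h import *
plan([430,-190,340],0.03)"
```

```text
t 3.18 pos [ 379.8 -262.   327.6] rpy [ 3.141e+00 -1.000e-03  3.000e-02] op 0.6 F [-0.3 -0.7  0.3]
inc [0.1308, -0.1762, -0.0311] [0.0005, -0.0007, -0.0002] dist 89
```

Emit:
carry_out([
  [[0.13,-0.18,-0.03,0,0,0],[0.13,-0.18,-0.03,0,0,0],[0.13,-0.18,-0.03,0,0,0],[0.13,-0.18,-0.03,0,0,0],[0.13,-0.18,-0.03,0,0,0]],
])

```text
clock: 3.6
eef_pos: [428.9, -190.2, 338.8]
tcp_rot: [3.141, 0.0, 0.032]
contact_force: [-1.0, 0.0, -0.0]
opening: 0.598
```

Run:
```python
from h import *
s=sense();print(s['clock'],s['eef_pos'],s['tcp_rot'],s['opening'])
f=optics.grab_frame('wrist');save(f,'w1.png');X=cloud(f);np.savez('w1.npz',X=X,img=f['img'])
for t in ['box_blue','box_green','card_blue','card_green','card_red','box_red']:
        print(t,[(round(d['confidence'],2),np.round(d['point'],1).tolist()) for d in nets.tip_of(t,'wrist')[:3]])
z=X[...,2]; p=X.reshape(-1,3)
def edge(sel,axis,lo,hi,step,pc,name):
    # robust line of extreme points: coord 'axis' extreme vs other
    o=1-axis; a=[];b=[]
    for c in np.arange(lo,hi,step):
        q=p[sel&(np.abs(p[:,o]-c)<step/2)]
        if len(q)>3: a.append(c); b.append(q[:,axis].min() if pc<0 else q[:,axis].max())
    a=np.array(a);b=np.array(b)
    k=np.ones(len(a),bool)
    for _ in range(5):
        m=np.polyfit(a[k],b[k],1); e=b-np.polyval(m,a); k=np.abs(e)<max(1.5,1.5*np.median(np.abs(e)))
    print(name,'slope',m[0].round(4),'at mid',((lo+hi)/2),np.polyval(m,(lo+hi)/2).round(2),'n',k.sum(),len(a),'sd',e[k].std().round(2))
edge((z.ravel()>45)&(z.ravel()<66)&(p[:,0]>700),0,-310,-165,4,-1,'riser')
for n,c in dict(blue=(509,-182),green=(662,-113),red=(666,-14)).items():
    zz=(z.ravel()>70)&(z.ravel()<82)&(np.abs(p[:,0]-c[0])<58)&(np.abs(p[:,1]-c[1])<48)
    print(n,np.nanmedian(p[zz,2]))
    edge(zz,0,c[1]-30,c[1]+30,3,-1,n+' front')
    edge(zz,0,c[1]-30,c[1]+30,3,1,n+' back')
    edge(zz,1,c[0]-38,c[0]+38,3,-1,n+' -y')
    edge(zz,1,c[0]-38,c[0]+38,3,1,n+' +y')
```

```text
3.6 [ 428.85991145 -190.15829049  338.82044357] [3.14117395e+00 3.64983260e-04 3.18014217e-02] 0.5977928737919339
box_blue [(0.85, [507.3, -178.8, 0.3])]
box_green []
card_blue []
card_green [(0.42, [485.6, -4.0, 2.1])]
card_red []
box_red []Traceback (most recent call last):
  File "<stdin>", line 18, in <module>
  File "<stdin>", line 16, in edge
    raise TypeError("expected non-empty vector for x")
TypeError: expected non-empty vector for x
```

View pics/w1.png

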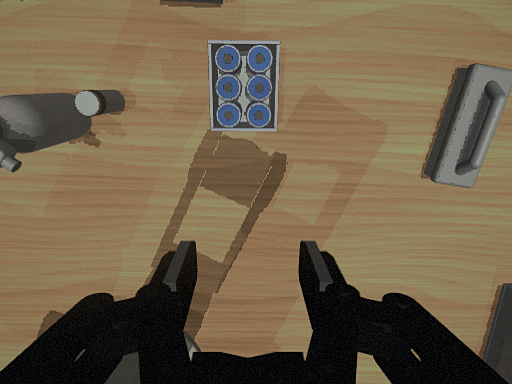

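Emit:
carry_out([
  [[0.36,-0.08,0,0,0,0],[0.36,-0.08,0,0,0,0],[0.36,-0.08,0,0,0,0],[0.36,-0.08,0,0,0,0],[0.36,-0.08,0,0,0,0]],
])

```text
clock: 4.37
eef_pos: [575.6, -153.3, 338.0]
tcp_rot: [-3.141, -0.001, 0.031]
contact_force: [-1.3, -0.8, 0.2]
opening: 0.6
```

```bash
cat > m.py <<'E'
from h import *
def edge(p,sel,axis,lo,hi,step,sg,name):
    o=1-axis; a=[];b=[]
    for c in np.arange(lo,hi,step):
        q=p[sel&(np.abs(p[:,o]-c)<step/2)]
        if len(q)>2: a.append(c); b.append(q[:,axis].min() if sg<0 else q[:,axis].max())
    if len(a)<5: print(name,'few');return
    a=np.array(a);b=np.array(b);k=np.ones(len(a),bool)
    for _ in range(6):
        m=np.polyfit(a[k],b[k],1); e=b-np.polyval(m,a); k=np.abs(e)<max(1.2,1.5*np.median(np.abs(e)))
    print(name,'slope',m[0].round(4),'at',((lo+hi)/2),np.polyval(m,(lo+hi)/2).round(1),'n',k.sum(),len(a),'sd',e[k].std().round(2))
def box(p,n,c,up=58):
    zz=(p[:,2]>70)&(p[:,2]<82)&(p[:,0]-c[0]>-62)&(p[:,0]-c[0]<up)&(np.abs(p[:,1]-c[1])<48)
    print(n,len(p[zz]),np.nanmedian(p[zz,2]))
    edge(p,zz,0,c[1]-30,c[1]+30,3,-1,n+' front')
    edge(p,zz,0,c[1]-30,c[1]+30,3,1,n+' back')
    edge(p,zz,1,c[0]-38,c[0]+38,3,-1,n+' -y')
    edge(p,zz,1,c[0]-38,c[0]+38,3,1,n+' +y')
E
python3 - <<'E'
from m import *
box(np.load('w1.npz')['X'].reshape(-1,3),'blue',(508,-182))
s=sense();print(s['clock'],s['eef_pos'],s['tcp_rot'],s['opening'])
f=optics.grab_frame('wrist');save(f,'w2.png');X=cloud(f);np.savez('w2.npz',X=X,img=f['img'])
for t in ['box_blue','box_green','card_blue','card_green','card_red','box_red']:
        print(t,[(round(d['confidence'],2),np.round(d['point'],1).tolist()) for d in nets.tip_of(t,'wrist')[:3]])
p=X.reshape(-1,3)
edge(p,(p[:,2]>50)&(p[:,2]<66)&(p[:,0]>700),0,-310,-165,4,-1,'riser')
box(p,'green',(662,-113));box(p,'red',(666,-14))
E
```

```text
blue 1368 77.61383419133978
blue front slope -0.0446 at -182.0 458.9 n 20 20 sd 0.54
blue back slope -0.0322 at -182.0 558.2 n 20 20 sd 0.08
blue -y slope 0.0272 at 508.0 -222.8 n 26 26 sd 0.35
blue +y slope 0.0298 at 508.0 -143.7 n 26 26 sd 0.31
4.3667 [ 575.55248123 -153.30346153  338.04754144] [-3.14105806e+00 -9.97991325e-04  3.09931167e-02] 0.6000798064806526
box_blue [(0.9, [507.4, -179.8, 0.6])]
box_green [(0.8, [665.5, -113.7, -0.2])]
card_blue [(0.26, [663.0, -114.3, 3.0])]
card_green []
card_red []
box_red [(0.62, [666.8, -17.5, -2.4])]
riser slope -0.0262 at -237.5 726.7 n 37 37 sd 0.28
green 1461 77.57144675435892
green front slope 0.0212 at -113.0 611.4 n 19 20 sd 0.35
green back slope 0.0277 at -113.0 711.0 n 20 20 sd 0.29
green -y slope -0.0261 at 662.0 -153.4 n 26 26 sd 0.32
green +y slope -0.0106 at 662.0 -74.1 n 26 26 sd 0.41
red 2098 77.24467966629803
red front slope -0.0543 at -14.0 618.1 n 20 20 sd 0.61
red back slope -0.0404 at -14.0 717.8 n 20 20 sd 0.32
red -y slope 0.045 at 666.0 -54.8 n 26 26 sd 0.15
red +y slope 0.0538 at 666.0 24.6 n 26 26 sd 0.37
```

View pics/w2.png

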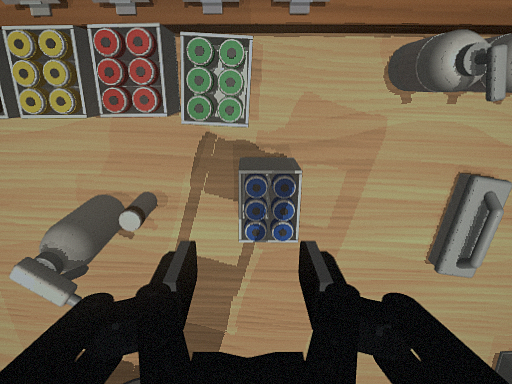

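```bash
python3 - <<'E'
from h import *
d=np.load('d0.npz');th=0.029
ex=np.array([np.cos(th),np.sin(th)]);ey=np.array([-ex[1],ex[0]])
for nm,P in(('top',d['X']),('scene',d['Y']),('w2',np.load('w2.npz')['X'])):
    p=P.reshape(-1,3);p=p[~np.isnan(p).any(1)]
    x=(p[:,:2]-[720.7,-14.3])@ex;y=(p[:,:2]-[720.7,-14.3])@ey
    k=(x>-8)&(x<35)&(p[:,2]>72)&(p[:,2]<122)
    for i,n in enumerate(['blue','green','red','yellow','brown']):
        c=-192+96*i;q=k&(np.abs(y-c)<45)
        if q.sum()>4:print(nm,n,q.sum(),'yrange',(np.percentile(y[q],[0,2,98,100])-c).round(1),'mid',((y[q].min()+y[q].max())/2-c).round(1),'x',np.percentile(x[q],[5,50,95]).round(1),'z',p[q,2].min().round(),p[q,2].max().round())
E
python3 -c "
import cv2
i=cv2.imread('pics/top0.png')[60:240,170:370];cv2.imwrite('pics/topc.png',cv2.resize(i,None,fx=3.3,fy=3.3,interpolation=cv2.INTER_CUBIC))"
```

```text
top blue 131 yrange [-30.  -28.5  28.5  30.4] mid 0.2 x [21.2 28.4 34.4] z 72.0 107.0
top green 147 yrange [-29.2 -28.   29.9  30.5] mid 0.6 x [21.3 28.1 34.3] z 73.0 109.0
top red 192 yrange [-38.1 -34.9  33.5  39. ] mid 0.5 x [-5.3 25.5 34. ] z 72.0 107.0
top yellow 209 yrange [-38.5 -34.7  35.4  39.3] mid 0.4 x [-4.5 24.9 34.2] z 72.0 110.0
top brown 191 yrange [-38.8 -33.1  34.2  39.4] mid 0.3 x [-4.7 25.2 33.9] z 72.0 110.0
scene blue 76 yrange [-28.5 -27.9  30.3  32.3] mid 1.9 x [18.3 26.1 34.3] z 77.0 109.0
scene green 62 yrange [-29.4 -28.1  29.7  30.6] mid 0.6 x [18.5 25.9 33.6] z 79.0 110.0
scene red 118 yrange [-37.2 -35.9  37.2  44.1] mid 3.4 x [-7.4 14.3 32.5] z 72.0 111.0
scene yellow 94 yrange [-37.5 -37.   35.8  39.8] mid 1.1 x [-7.2 17.4 33.3] z 73.0 112.0
scene brown 76 yrange [-43.2 -37.5  35.6  38.3] mid -2.5 x [-6.8 18.8 33. ] z 72.0 111.0
w2 blue 171 yrange [-28.9 -26.9  29.   30.5] mid 0.8 x [17.  18.5 19.5] z 72.0 84.0
w2 green 174 yrange [-28.4 -26.8  28.9  30.7] mid 1.2 x [16.6 18.1 19.3] z 73.0 84.0
w2 red 534 yrange [-38.2 -37.1  39.   42.4] mid 2.1 x [-6.6 -3.5 19.3] z 72.0 85.0
w2 yellow 616 yrange [-40.2 -39.1  37.1  41.1] mid 0.5 x [-7.4 -3.9 19.7] z 72.0 85.0
```

View pics/topc.png

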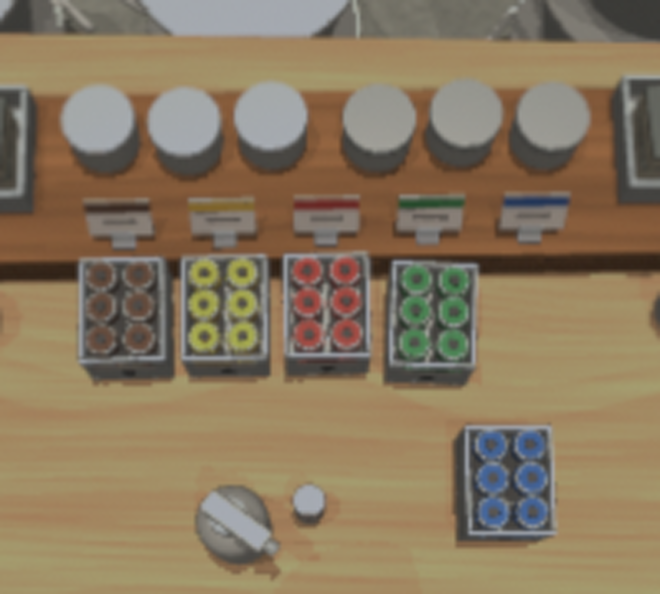

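```bash
cat >> h.py <<'E'
TH=0.029;O=np.array([720.7,-13.7]);EX=np.array([np.cos(TH),np.sin(TH)]);EY=np.array([-EX[1],EX[0]])
def rw(a,b): return O+a*EX+b*EY
def planr(a,b,z,yr=0):
    s=sense();d=s['eef_pos'][:2]-O
    print('riser-frame tcp',(d@EX).round(1),(d@EY).round(1)); plan([*rw(a,b),z],TH+yr)
E
python3 -c "
from h import *
planr(-66,-175,200,np.pi/2)
print(sense()['qpos'].round(2))"
```

```text
riser-frame tcp -153.7 -136.4
t 4.72 pos [ 571.  -154.5  339.3] rpy [ 3.141 -0.     0.029] op 0.6 F [ 0.3 -0.3 -0.1]
inc [0.2192, 0.0965, 0.3482] [0.0003, -0.0, -1.4999] dist 169
[-0.27  0.23  1.61 -0.    1.3   1.28]
```

Emit:
carry_out([
  [[0.11,0.05,0.05,0,0,-0.119],[0.2192,0.0965,0.1,0,0,-0.238],[0.2192,0.0965,0.2,0,0,-0.357],[0.2192,0.0965,0.25,0,0,-0.476],[0.2192,0.0965,0.25,0,0,-0.55]],
])

```text
clock: 5.13
eef_pos: [658.0, -190.0, 231.8]
tcp_rot: [-3.134, 0.006, 0.612]
contact_force: [-1.9, 0.5, -0.4]
opening: 0.603
```

Emit:
carry_out([
  [[0,0,0,0,0,-0.119],[0,0,0,0,0,-0.238],[0,0,0,0,0,-0.357],[0,0,0,0,0,-0.476],[0,0,0,0,0,-0.55]],
])

```text
clock: 5.55
eef_pos: [660.2, -190.4, 239.3]
tcp_rot: [3.141, 0.0, 1.188]
contact_force: [0.5, 0.2, -0.6]
opening: 0.599
```

```bash
python3 -c "
from h import *
planr(-66,-175,120,np.pi/2)"
```

```text
riser-frame tcp -65.6 -174.9
t 5.55 pos [ 660.2 -190.4  239.3] rpy [3.141 0.    1.188] op 0.6 F [ 0.5  0.2 -0.6]
inc [-0.0006, -0.0008, 0.2984] [0.0003, 0.0001, -0.3933] dist 119
```

Emit:
carry_out([
  [[0,0,0.07,0,0,-0.119],[0,0,0.14,0,0,-0.238],[0,0,0.22,0,0,-0.357],[0,0,0.3,0,0,-0.393],[0,0,0.3,0,0,-0.393]],
])

```text
clock: 5.97
eef_pos: [656.4, -189.2, 113.0]
tcp_rot: [-3.133, -0.003, 1.595]
contact_force: [-0.8, 1.0, -0.6]
opening: 0.601
```

Run:
```python
from h import *
planr(-66,-175,48,np.pi/2)
f=optics.grab_frame('wrist');save(f,'w3.png');X=cloud(f)
```

```text
riser-frame tcp -69.4 -173.6
t 5.97 pos [ 656.4 -189.2  113. ] rpy [-3.133e+00 -3.000e-03  1.595e+00] op 0.6 F [-0.8  1.  -0.6]
inc [-0.0039, 0.0099, 0.1625] [-0.0086, -0.0027, -0.005] dist 65
```

View pics/w3.png

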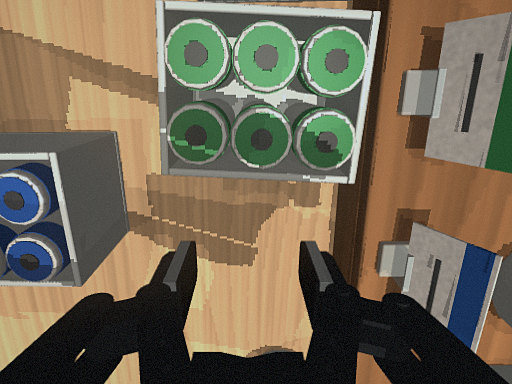

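Emit:
carry_out([
  [[0,0.01,0.06,0,0,0],[0,0.016,0.16,0,0,0],[0,0.016,0.16,0,0,0],[0,0.016,0.16,0,0,0]],
])

```text
clock: 6.35
eef_pos: [666.5, -189.8, 55.4]
tcp_rot: [-3.14, -0.001, 1.592]
contact_force: [0.9, 0.1, -0.1]
opening: 0.604
```

Run:
```python
from h import *
planr(-72,-152,48,np.pi/2)
```

```text
riser-frame tcp -59.3 -174.5
t 6.35 pos [ 666.5 -189.8   55.4] rpy [-3.140e+00 -1.000e-03  1.592e+00] op 0.6 F [ 0.9  0.1 -0.1]
inc [0.0559, -0.0323, 0.0186] [-0.0019, -0.0006, -0.0075] dist 27
```

Emit:
carry_out([
  [[0.02,-0.032,0.017,0,0,-0.0075],[0.04,-0.032,0.017,0,0,-0.0075],[0.055,-0.032,0.017,0,0,-0.0075],[0.055,-0.032,0.017,0,0,-0.0075]],
])

```text
clock: 6.68
eef_pos: [655.4, -167.3, 50.8]
tcp_rot: [3.138, 0.001, 1.601]
contact_force: [0.6, 0.4, -0.7]
opening: 0.604
```

Run:
```python
from h import *
planr(-72,-147,48,np.pi/2)
f=optics.grab_frame('wrist');save(f,'w4.png');X=cloud(f)
```

```text
riser-frame tcp -69.7 -151.6
t 6.68 pos [ 655.4 -167.3   50.8] rpy [3.138e+00 1.000e-03 1.601e+00] op 0.6 F [ 0.6  0.4 -0.7]
inc [0.0115, -0.0057, 0.0069] [0.003, 0.0007, 0.0016] dist 6
```

View pics/w4.png

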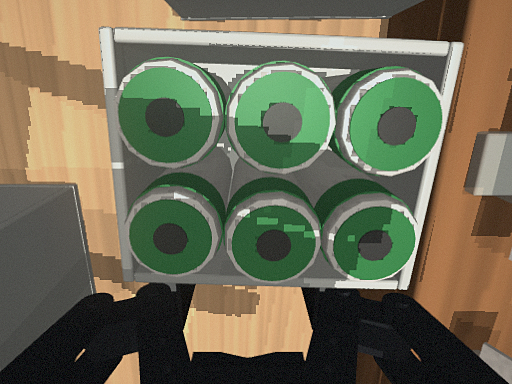

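Emit:
carry_out([
  [[0.003,-0.003,0.005,0,0,0],[0.006,-0.003,0.005,0,0,0],[0.009,-0.003,0.005,0,0,0],[0.0115,-0.003,0.005,0,0,0],[0.0115,-0.003,0.005,0,0,0]],
])

```text
clock: 7.15
eef_pos: [652.8, -163.9, 46.3]
tcp_rot: [3.141, 0.001, 1.601]
contact_force: [0.0, -4.3, 0.0]
opening: 0.602
```

Run:
```python
from m import *
planr(-72,-147,48,np.pi/2)
f=optics.grab_frame('wrist');save(f,'w5.png');X=cloud(f)
box(X.reshape(-1,3),'green',(662,-111),50)
for c in('top','scene'):
    g=optics.grab_frame(c);print(c); box(cloud(g).reshape(-1,3),'green',(662,-111),50)
```

```text
riser-frame tcp -72.3 -148.2
t 7.15 pos [ 652.8 -163.9   46.3] rpy [3.141e+00 1.000e-03 1.601e+00] op 0.6 F [ 0.  -4.3  0. ]
inc [0.0029, 0.0007, -0.0044] [0.0004, 0.0005, 0.0015] dist 2
green 24951 77.52709945864721
green front slope -0.0301 at -111.0 612.4 n 20 20 sd 0.2
green back slope -0.0008 at -111.0 711.9 n 18 20 sd 0.07
green -y slope -0.0057 at 662.0 -151.1 n 19 26 sd 0.78
green +y slope 0.0291 at 662.0 -70.3 n 26 26 sd 0.07
top
green 89 78.24369110849366
green front slope -0.4029 at -111.0 624.4 n 7 8 sd 1.69
green back slope -1.7522 at -111.0 716.9 n 6 8 sd 8.18
green -y slope -0.2641 at 662.0 -97.0 n 7 10 sd 6.15
green +y slope 0.008 at 662.0 -71.3 n 8 10 sd 0.05
scene
green 139 77.39323993274203
green front slope -0.0116 at -111.0 705.9 n 5 9 sd 0.31
green back slope -0.0134 at -111.0 711.5 n 9 9 sd 0.32
green -y slope 0.0252 at 662.0 -105.1 n 7 10 sd 2.01
green +y slope 0.1088 at 662.0 -72.2 n 7 10 sd 0.75
```

View pics/w5.png

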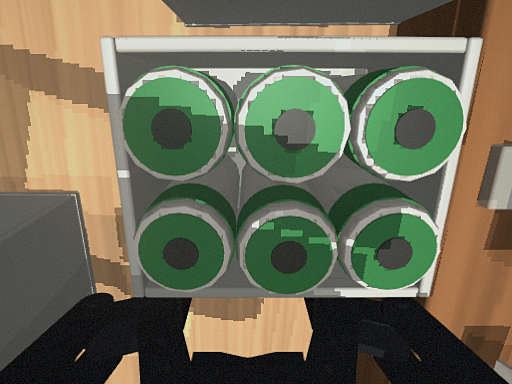

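Emit:
carry_out([
  [[-0.03,0,-0.01,0,0,0],[-0.06,0,-0.08,0,0,0],[-0.06,0,-0.18,0,0,0],[-0.06,0,-0.28,0,0,0],[-0.06,0,-0.3,0,0,0]],
])

```text
clock: 7.72
eef_pos: [656.2, -188.9, 173.1]
tcp_rot: [3.133, 0.002, 1.601]
contact_force: [0.9, -1.7, 1.7]
opening: 0.599
```

Run:
```python
from m import *
planr(-217,-97,150,np.pi/2)
f=optics.grab_frame('wrist');save(f,'w6.png');X=cloud(f)
box(X.reshape(-1,3),'green',(662,-111),50)
```

```text
riser-frame tcp -69.5 -173.3
t 7.72 pos [ 656.2 -188.9  173.1] rpy [3.133e+00 2.000e-03 1.601e+00] op 0.6 F [ 0.9 -1.7  1.7]
inc [0.1912, -0.3689, 0.0544] [0.0078, 0.002, 0.001] dist 168
green 4455 77.45291906149764
green front slope -0.0338 at -111.0 612.5 n 20 20 sd 0.21
green back slope -0.0051 at -111.0 711.8 n 20 20 sd 0.17
green -y slope 0.0274 at 662.0 -149.4 n 26 26 sd 0.11
green +y slope 0.0325 at 662.0 -70.1 n 26 26 sd 0.08
```

Emit:
carry_out([
  [[0.09,-0.18,-0.03,0,0,0],[0.1912,-0.3689,-0.03,0,0,0],[0.1912,-0.3689,-0.03,0,0,0],[0.1912,-0.3689,0,0,0,0],[0.1912,-0.3689,0.05,0,0,0]],
])

```text
clock: 8.18
eef_pos: [496.7, -113.1, 146.3]
tcp_rot: [-3.137, -0.002, 1.602]
contact_force: [0.3, -0.4, -0.5]
opening: 0.596
```

Run:
```python
from m import *
planr(-217,-97,100,np.pi/2)
f=optics.grab_frame('wrist');save(f,'w7.png');X=cloud(f)
f=optics.grab_frame('scene');save(f,'s7.png')
```

```text
riser-frame tcp -226.8 -92.9
t 8.18 pos [ 496.7 -113.1  146.3] rpy [-3.137e+00 -2.000e-03  1.602e+00] op 0.6 F [ 0.3 -0.4 -0.5]
inc [-0.0106, 0.0249, 0.1155] [-0.0041, -0.0018, 0.0018] dist 47
```

View pics/w7.png

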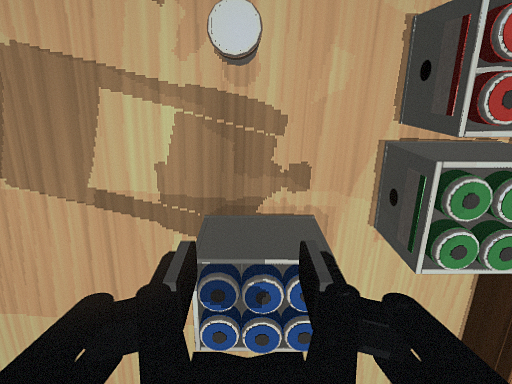

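View pics/s7.png

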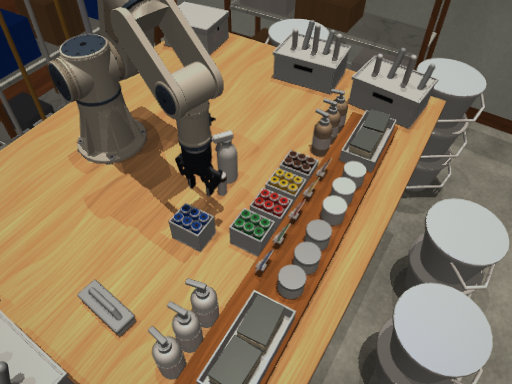

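Emit:
carry_out([
  [[-0.01,0.02,0.08,0,0,0],[-0.01,0.02,0.16,0,0,0],[-0.01,0.02,0.24,0,0,0],[-0.01,0.02,0.245,0,0,0],[-0.01,0.02,0.245,0,0,0]],
])

```text
clock: 8.7
eef_pos: [511.3, -119.5, 47.0]
tcp_rot: [-3.138, -0.001, 1.601]
contact_force: [0.1, -0.1, 0.2]
opening: 0.596
```

Run:
```python
from m import *
planr(-217,-112,48,np.pi/2)
```

```text
riser-frame tcp -212.4 -99.7
t 8.7 pos [ 511.3 -119.5   47. ] rpy [-3.138e+00 -1.000e-03  1.601e+00] op 0.6 F [ 0.1 -0.1  0.2]
inc [-0.0308, -0.0115, -0.0026] [-0.0033, -0.001, 0.0012] dist 13
```

Emit:
carry_out([
  [[-0.02,-0.011,0,0,0,0],[-0.04,-0.011,0,0,0,0],[-0.06,-0.011,0,0,0,0],[-0.08,-0.011,0,0,0,0],[-0.095,-0.011,0,0,0,0]],
])

```text
clock: 9.12
eef_pos: [509.1, -158.8, 49.3]
tcp_rot: [3.14, 0.001, 1.601]
contact_force: [0.5, 2.6, 1.4]
opening: 0.6
```

Run:
```python
from m import *
planr(-217,-141,48,np.pi/2)
f=optics.grab_frame('wrist');save(f,'w8.png');X=cloud(f)
f=optics.grab_frame('scene');p=cloud(f).reshape(-1,3)
box(p,'blue',(508,-207),58)
planr(-217,-141,48,np.pi/2)
print(rw(-217,-192))
```

```text
riser-frame tcp -215.8 -138.9
t 9.12 pos [ 509.1 -158.8   49.3] rpy [3.140e+00 1.000e-03 1.601e+00] op 0.6 F [0.5 2.6 1.4]
inc [-0.0052, -0.0031, 0.0032] [0.002, 0.0006, 0.0009] dist 3
blue 406 76.78930333227069
blue front slope 0.0053 at -207.0 459.5 n 11 19 sd 0.99
blue back slope -0.0385 at -207.0 558.7 n 17 19 sd 0.57
blue -y slope 0.0415 at 508.0 -252.4 n 23 26 sd 0.49
blue +y slope 0.0802 at 508.0 -173.8 n 17 26 sd 1.14
riser-frame tcp -215.9 -139.0
t 9.22 pos [ 508.9 -158.9   48.8] rpy [3.14e+00 1.00e-03 1.60e+00] op 0.6 F [-0.5 -0.3 -0.2]
inc [-0.005, -0.0026, 0.002] [0.0015, 0.0008, 0.0004] dist 2
[ 509.35846169 -211.91138763]
```

View pics/w8.png

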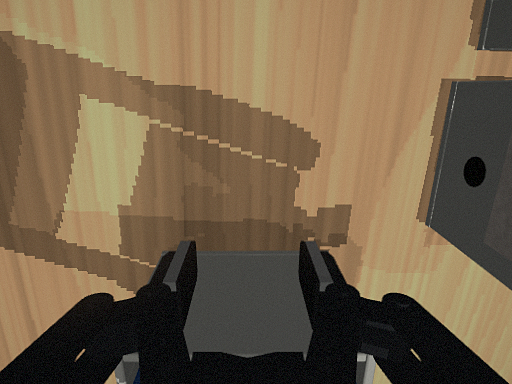

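Emit:
carry_out([
  [[0.04,0,0,0,0,0],[0.06,0,-0.08,0,0,0],[0.06,0,-0.18,0,0,0.119],[0.06,0,-0.28,0,0,0.238],[0.06,-0.02,-0.38,0,0,0.357]],
])

```text
clock: 9.63
eef_pos: [500.2, -133.6, 202.0]
tcp_rot: [3.141, 0.0, 1.222]
contact_force: [0.5, 0.9, -0.3]
opening: 0.6
```

Run:
```python
from m import *
planr(-305,-192,220,0)
```

```text
riser-frame tcp -223.8 -113.5
t 9.63 pos [ 500.2 -133.6  202. ] rpy [3.141 0.    1.222] op 0.6 F [ 0.5  0.9 -0.3]
inc [-0.2573, -0.1161, -0.045] [0.0008, -0.0004, 1.1391] dist 114
```

Emit:
carry_out([
  [[-0.06,-0.03,-0.045,0,0,0.119],[-0.12,-0.06,-0.045,0,0,0.238],[-0.18,-0.08,-0.045,0,0,0.357],[-0.24,-0.11,-0.045,0,0,0.476],[-0.257,-0.116,-0.045,0,0,0.57]],
])

```text
clock: 10.05
eef_pos: [418.9, -216.4, 218.4]
tcp_rot: [3.141, 0.001, 0.623]
contact_force: [0.8, -0.2, -0.1]
opening: 0.602
```

Emit:
carry_out([
  [[0,0,0,0,0,0.119],[0,0,0,0,0,0.238],[0,0,0,0,0,0.357],[0,0,0,0,0,0.476],[0,0,0,0,0,0.57]],
])

```text
clock: 10.47
eef_pos: [421.1, -215.0, 218.3]
tcp_rot: [3.141, -0.0, 0.027]
contact_force: [0.4, -0.4, 0.3]
opening: 0.598
```

Run:
```python
from m import *
planr(-305,-192,120,0)
f=optics.grab_frame('wrist');save(f,'w9.png');X=cloud(f)
box(X.reshape(-1,3),'blue',(508,-212),58)
f=optics.grab_frame('top');box(cloud(f).reshape(-1,3),'blue',(508,-212),58)
```

```text
riser-frame tcp -305.3 -192.6
t 10.47 pos [ 421.1 -215.   218.3] rpy [ 3.141 -0.     0.027] op 0.6 F [ 0.4 -0.4  0.3]
inc [0.0006, -0.0015, 0.2457] [0.0004, -0.0002, -0.0019] dist 98
blue 3084 77.5179392690628
blue front slope -0.0508 at -212.0 459.9 n 20 20 sd 0.26
blue back slope -0.0347 at -212.0 558.4 n 20 20 sd 0.26
blue -y slope 0.0275 at 508.0 -253.2 n 26 26 sd 0.24
blue +y slope 0.0312 at 508.0 -173.5 n 26 26 sd 0.27
blue 204 77.22872257788197
blue front slope -0.0215 at -212.0 461.4 n 11 17 sd 0.12
blue back slope -0.0182 at -212.0 559.8 n 15 17 sd 0.27
blue -y slope -0.5574 at 508.0 -239.1 n 19 24 sd 6.63
blue +y slope 0.0037 at 508.0 -174.0 n 23 24 sd 0.33
```

View pics/w9.png

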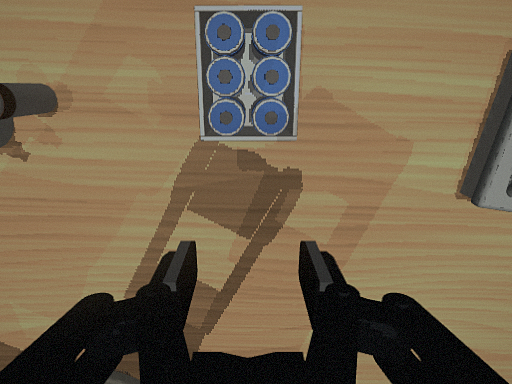

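Emit:
carry_out([
  [[0,0.002,0.1,0,0,0],[0,0.002,0.2,0,0,0],[0,0.002,0.3,0,0,0],[0,0.002,0.4,0,0,0],[0,0.002,0.425,0,0,0]],
])

```text
clock: 10.98
eef_pos: [418.3, -214.2, 43.6]
tcp_rot: [-3.138, 0.006, 0.037]
contact_force: [-0.3, 0.8, 0.2]
opening: 0.599
```

Run:
```python
from m import *
planr(-278,-193.4,48,0)
```

```text
riser-frame tcp -308.1 -191.6
t 10.98 pos [ 418.3 -214.2   43.6] rpy [-3.138  0.006  0.037] op 0.6 F [-0.3  0.8  0.2]
inc [0.075, 0.0051, -0.0114] [-0.0032, 0.0059, 0.0079] dist 30
```

Emit:
carry_out([
  [[0.02,0.004,-0.004,0,0,0],[0.04,0.004,-0.004,0,0,0],[0.055,0.004,-0.004,0,0,0],[0.055,0.004,-0.004,0,0,0]],
])

```text
clock: 11.32
eef_pos: [446.8, -217.6, 52.2]
tcp_rot: [3.139, -0.005, 0.035]
contact_force: [-0.2, -0.1, -0.1]
opening: 0.602
```

Run:
```python
from m import *
planr(-170,-193,48,0)
planr(-111,-192,48,0)
```

```text
riser-frame tcp -279.7 -195.8
t 11.32 pos [ 446.8 -217.6   52.2] rpy [ 3.139 -0.005  0.035] op 0.6 F [-0.2 -0.1 -0.1]
inc [0.2742, -0.0055, 0.0117] [0.0024, -0.0047, 0.0055] dist 110
riser-frame tcp -279.7 -195.8
t 11.32 pos [ 446.8 -217.6   52.2] rpy [ 3.139 -0.005  0.035] op 0.6 F [-0.2 -0.1 -0.1]
inc [0.4217, -0.0071, 0.0125] [0.0024, -0.0047, 0.0055] dist 169
```

Emit:
carry_out([
  [[0,0,0,0,0,0],[0,0,0,0,0,0],[0,0,0,0,0,0]],
])

```text
clock: 11.57
eef_pos: [443.5, -216.6, 50.5]
tcp_rot: [3.141, -0.001, 0.034]
contact_force: [-0.5, -1.1, 0.3]
opening: 0.602
```

Run:
```python
from m import *
planr(-170,-193,47,0)
```

```text
riser-frame tcp -283.0 -194.8
t 11.57 pos [ 443.5 -216.6   50.5] rpy [ 3.141e+00 -1.000e-03  3.400e-02] op 0.6 F [-0.5 -1.1  0.3]
inc [0.2824, -0.0031, 0.009] [0.0005, -0.001, 0.0047] dist 113
```

Emit:
carry_out([
  [[0.01,-0.003,0.006,0,0,0.0047],[0.025,-0.003,0.006,0,0,0.0047],[0.045,-0.003,0.006,0,0,0.0047],[0.065,-0.003,0.006,0,0,0.0047],[0.085,-0.003,0.006,0,0,0.0047]],
])

```text
clock: 11.98
eef_pos: [478.2, -214.1, 47.2]
tcp_rot: [-3.142, 0.0, 0.029]
contact_force: [-2.1, 0.3, -0.1]
opening: 0.601
```

Run:
```python
from m import *
planr(-170,-193,47,0)
```

```text
riser-frame tcp -248.2 -193.3
t 11.98 pos [ 478.2 -214.1   47.2] rpy [-3.142  0.     0.029] op 0.6 F [-2.1  0.3 -0.1]
inc [0.1954, -0.0008, 0.0004] [-0.0, 0.0001, -0.0001] dist 78
```

Emit:
carry_out([
  [[0.02,0,0,0,0,0],[0.04,0,0,0,0,0],[0.06,0,0,0,0,0],[0.08,0,0,0,0,0],[0.1,0,0,0,0,0]],
])

```text
clock: 12.4
eef_pos: [518.1, -212.9, 47.2]
tcp_rot: [-3.142, 0.0, 0.029]
contact_force: [-2.5, -0.5, -1.0]
opening: 0.601
```

Emit:
carry_out([
  [[0.02,0,0,0,0,0],[0.04,0,0,0,0,0],[0.06,0,0,0,0,0],[0.08,0,0,0,0,0],[0.1,0,0,0,0,0]],
])

```text
clock: 12.82
eef_pos: [558.1, -211.8, 47.3]
tcp_rot: [3.142, -0.0, 0.029]
contact_force: [-1.6, -0.1, -0.9]
opening: 0.597
```

Run:
```python
from m import *
planr(-116,-192.5,47,0)
f=optics.grab_frame('wrist');save(f,'w10.png');p=cloud(f).reshape(-1,3)
f=optics.grab_frame('scene');q=cloud(f).reshape(-1,3)
d=sense()['eef_pos'][:2]+61*EX;print(d)
box(p,'blue',d);box(q,'blue',d)
```

```text
riser-frame tcp -168.3 -193.3
t 12.82 pos [ 558.1 -211.8   47.3] rpy [ 3.142 -0.     0.029] op 0.6 F [-1.6 -0.1 -0.9]
inc [0.1308, -0.0021, 0.0007] [0.0, -0.0, -0.0002] dist 52
[ 620.21192843 -210.26550345]
blue 18975 77.51353129784768
blue front slope 0.0156 at -210.26550344629428 571.4 n 12 20 sd 0.62
blue back slope -0.0253 at -210.26550344629428 638.3 n 12 20 sd 1.1
blue -y slope 0.0268 at 620.2119284302114 -250.1 n 26 26 sd 0.2
blue +y slope 0.0313 at 620.2119284302114 -170.0 n 26 26 sd 0.19
blue 431 77.04310545553258
blue front slope 0.0946 at -210.26550344629428 574.1 n 10 19 sd 0.73
blue back slope -0.0421 at -210.26550344629428 672.9 n 17 19 sd 0.44
blue -y slope 0.0371 at 620.2119284302114 -249.4 n 19 26 sd 0.42
blue +y slope 0.0281 at 620.2119284302114 -169.7 n 17 26 sd 0.86
```

View pics/w10.png

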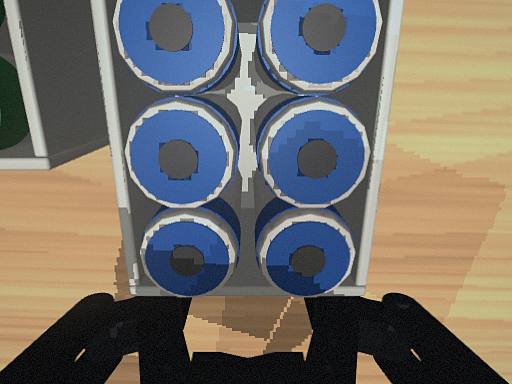

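Emit:
carry_out([
  [[0.02,-0.001,0,0,0,0],[0.04,-0.002,0,0,0,0],[0.06,-0.003,0,0,0,0],[0.08,-0.004,0,0,0,0],[0.1,-0.004,0,0,0,0]],
])

```text
clock: 13.33
eef_pos: [598.0, -209.0, 47.2]
tcp_rot: [-3.142, 0.0, 0.029]
contact_force: [-1.6, 0.4, 0.1]
opening: 0.6
```

Run:
```python
from m import *
planr(-111,-192.5,47,0)
f=optics.grab_frame('wrist');save(f,'w11.png');p=cloud(f).reshape(-1,3)
f=optics.grab_frame('scene');q=cloud(f).reshape(-1,3)
d=sense()['eef_pos'][:2]+61*EX;print(d)
box(p,'blue',d);box(q,'blue',d)
```

```text
riser-frame tcp -128.3 -191.6
t 13.33 pos [ 598.  -209.    47.2] rpy [-3.142  0.     0.029] op 0.6 F [-1.6  0.4  0.1]
inc [0.0432, 0.0021, 0.0006] [-0.0001, 0.0, -0.0002] dist 17
[ 660.1961569  -207.41407854]
blue 18964 77.49875191854146
blue front slope -0.0088 at -207.41407854098424 611.4 n 11 20 sd 0.35
blue back slope -0.0345 at -207.41407854098424 678.4 n 13 20 sd 1.12
blue -y slope 0.0262 at 660.1961569006182 -247.5 n 26 26 sd 0.17
blue +y slope 0.0287 at 660.1961569006182 -167.4 n 26 26 sd 0.18
blue 450 76.92716623260065
blue front slope -0.0192 at -207.41407854098424 613.9 n 13 20 sd 0.85
blue back slope -0.03 at -207.41407854098424 712.9 n 18 20 sd 0.46
blue -y slope 0.014 at 660.1961569006182 -246.8 n 21 26 sd 0.52
blue +y slope -0.0152 at 660.1961569006182 -167.7 n 15 26 sd 0.47
```

Emit:
carry_out([
  [[0.006,0,0,0,0,0],[0.012,0,0,0,0,0],[0.018,0,0,0,0,0],[0.023,0,0,0,0,0],[0.027,0,0,0,0,0]],
])

```text
clock: 13.85
eef_pos: [606.9, -208.9, 47.1]
tcp_rot: [-3.141, 0.002, 0.029]
contact_force: [-6.5, -1.5, 2.4]
opening: 0.597
```

Emit:
carry_out([
  [[0.002,0,0,0,0,0],[0.004,0,0,0,0,0],[0.006,0,0,0,0,0],[0.008,0,0,0,0,0]],
])

```text
clock: 14.18
eef_pos: [610.0, -208.8, 47.0]
tcp_rot: [-3.141, 0.002, 0.029]
contact_force: [-6.6, -2.4, 1.8]
opening: 0.6
```

Run:
```python
from m import *
planr(-111,-191.6,47,0)
```

```text
riser-frame tcp -116.3 -191.9
t 14.18 pos [ 610.  -208.8   47. ] rpy [-3.141e+00  2.000e-03  2.900e-02] op 0.6 F [-6.6 -2.4  1.8]
inc [0.0134, -0.0006, 0.0] [-0.0002, 0.0023, 0.0] dist 5
```

Run:
```python
from m import *
f=optics.grab_frame('wrist');save(f,'w12.png');p=cloud(f).reshape(-1,3)
f=optics.grab_frame('scene');save(f,'s12.png');q=cloud(f).reshape(-1,3)
d=sense()['eef_pos'][:2]+61*EX;print(d,sense()['contact_force'])
box(p,'blue',d,52);box(q,'blue',d,52)
cv2.imwrite('pics/s12c.png',cv2.resize(cv2.imread('pics/s12.png')[120:320,140:340],None,fx=3,fy=3))
```

```text
[ 671.19095604 -207.09524302] [-4.1602584  -0.97532334  0.79611622]
blue 19195 77.39815839087865
blue front slope 0.0285 at -207.09524302293474 623.4 n 12 20 sd 0.66
blue back slope -0.0298 at -207.09524302293474 690.2 n 12 20 sd 0.95
blue -y slope 0.0292 at 671.1909560392419 -247.4 n 26 26 sd 0.18
blue +y slope 0.0281 at 671.1909560392419 -167.3 n 26 26 sd 0.18
blue 423 76.91805193326121
blue front slope 0.0601 at -207.09524302293474 625.1 n 12 19 sd 0.9
blue back slope 0.0211 at -207.09524302293474 721.9 n 12 19 sd 0.65
blue -y slope 0.0357 at 671.1909560392419 -246.7 n 23 26 sd 0.47
blue +y slope 0.0152 at 671.1909560392419 -167.9 n 21 26 sd 1.47
```

View pics/w12.png

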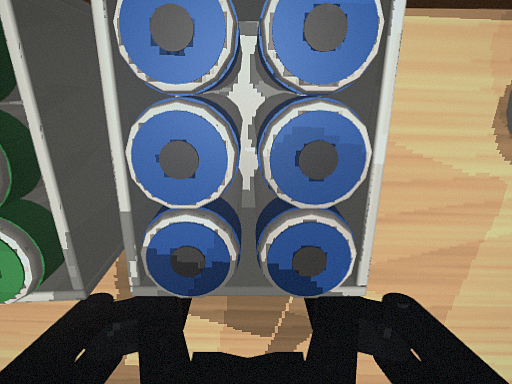

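View pics/s12c.png

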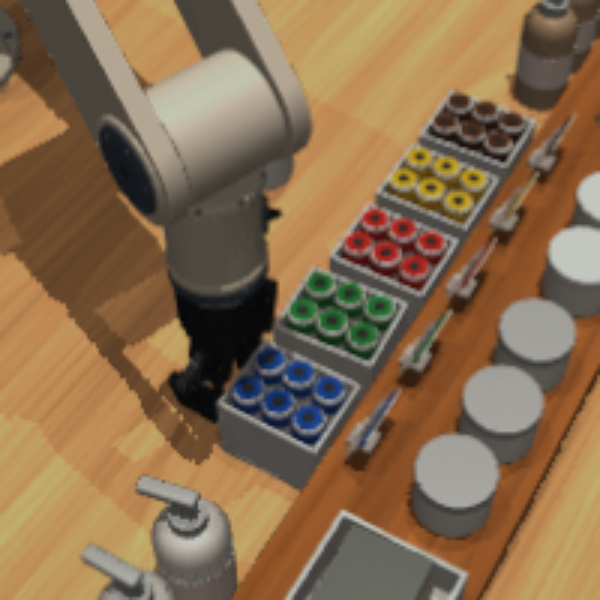

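Emit:
carry_out([
  [[-0.04,0,0,0,0,0],[-0.08,0,0,0,0,0],[-0.12,0,-0.1,0,0,0],[-0.12,0,-0.2,0,0,0],[-0.12,0,-0.3,0,0,0]],
], hand=0.7)

```text
clock: 14.7
eef_pos: [562.0, -210.0, 168.2]
tcp_rot: [-3.141, 0.002, 0.028]
contact_force: [0.8, -0.6, -0.2]
opening: 0.302
```

Run:
```python
from m import *
f=optics.grab_frame('wrist');save(f,'w13.png');p=cloud(f).reshape(-1,3)
planr(-130,-192,47,0)
for n,c in dict(blue=(674,-207),green=(662,-111),red=(668,-15)).items(): box(p,n,c,50)
f=optics.grab_frame('top');p=cloud(f).reshape(-1,3);print('top')
for n,c in dict(blue=(674,-207),green=(662,-111),red=(668,-15)).items(): box(p,n,c,50)
```

```text
riser-frame tcp -159.7 -193.3
t 14.75 pos [ 566.7 -211.6  177. ] rpy [ 3.138 -0.01   0.028] op 0.3 F [ 3.7 -1.8  6.9]
inc [0.071, -0.0046, 0.3257] [0.0036, -0.0093, -0.0007] dist 133
blue 3095 77.50977436770312
blue front slope -0.0277 at -207.0 623.5 n 20 20 sd 0.05
blue back slope -0.0261 at -207.0 690.9 n 15 20 sd 1.22
blue -y slope 0.0281 at 674.0 -247.3 n 20 20 sd 0.2
blue +y slope 0.029 at 674.0 -167.3 n 19 20 sd 0.23
green 4737 77.28360954148992
green front slope -0.0811 at -111.0 616.5 n 20 20 sd 0.51
green back slope -0.1045 at -111.0 683.8 n 11 20 sd 1.03
green -y slope 0.0836 at 662.0 -150.4 n 23 23 sd 0.17
green +y slope 0.0938 at 662.0 -70.0 n 22 23 sd 0.38
red 1418 75.1926165370707
red front few
red back few
red -y slope 0.0407 at 668.0 -56.0 n 20 20 sd 0.24
red +y slope -0.1481 at 668.0 -52.6 n 17 20 sd 1.19
top
blue 136 77.27110204530798
blue front slope -0.7236 at -207.0 640.9 n 8 12 sd 3.46
blue back slope -1.2239 at -207.0 717.5 n 8 12 sd 8.11
blue -y slope -0.0497 at 674.0 -212.2 n 11 18 sd 1.58
blue +y slope 0.0385 at 674.0 -167.7 n 13 18 sd 0.38
green 182 77.71555459806919
green front slope -0.1075 at -111.0 619.7 n 16 17 sd 0.4
green back slope -0.651 at -111.0 682.0 n 11 17 sd 11.45
green -y slope 0.1034 at 662.0 -148.8 n 20 25 sd 0.85
green +y slope 0.0944 at 662.0 -70.9 n 19 25 sd 0.75
red 169 77.71277694936298
red front slope -0.0358 at -15.0 622.0 n 18 18 sd 0.44
red back slope 0.596 at -15.0 706.4 n 11 18 sd 8.39
red -y slope 0.0105 at 668.0 -52.9 n 11 13 sd 0.05
red +y slope 0.0237 at 668.0 23.6 n 13 13 sd 0.04
```

View pics/w13.png

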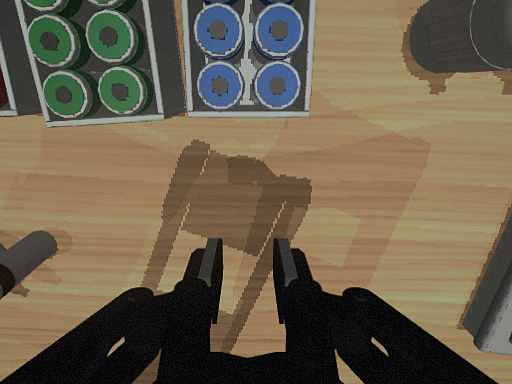

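Emit:
carry_out([
  [[0.01,-0.003,0.1,0,0,0],[0.02,-0.003,0.2,0,0,0],[0.03,-0.003,0.3,0,0,0],[0.04,-0.003,0.32,0,0,0],[0.05,-0.003,0.32,0,0,0]],
])

```text
clock: 15.22
eef_pos: [581.4, -207.6, 36.6]
tcp_rot: [-3.139, 0.005, 0.029]
contact_force: [0.4, -0.3, -0.5]
opening: 0.298
```

Emit:
carry_out([
  [[0,0,0,0,0,0],[0,0,0,0,0,0]],
])

```text
clock: 15.38
eef_pos: [585.0, -208.9, 41.5]
tcp_rot: [3.14, -0.003, 0.029]
contact_force: [0.2, -0.2, 0.5]
opening: 0.298
```

Run:
```python
from m import *
planr(-117,-192,48,0)
f=optics.grab_frame('wrist');save(f,'w14.png')
```

```text
riser-frame tcp -141.3 -191.2
t 15.38 pos [ 585.  -208.9   41.5] rpy [ 3.14e+00 -3.00e-03  2.90e-02] op 0.3 F [ 0.2 -0.2  0.5]
inc [0.0608, 0.0021, -0.016] [0.0012, -0.0031, -0.0001] dist 25
```

View pics/w14.png

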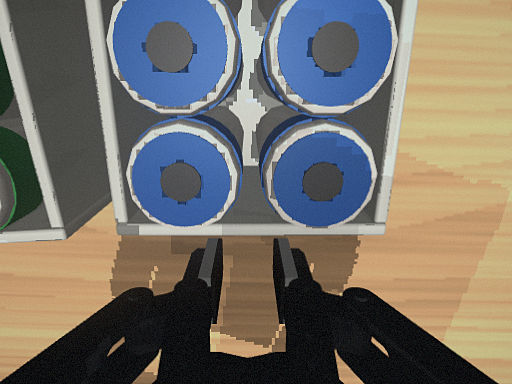

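Emit:
carry_out([
  [[0.01,0.001,-0.016,0,0,0],[0.03,0.001,-0.016,0,0,0],[0.045,0.001,-0.016,0,0,0],[0.055,0.001,-0.016,0,0,0],[0.06,0.001,-0.016,0,0,0]],
])

```text
clock: 15.85
eef_pos: [608.4, -208.1, 46.2]
tcp_rot: [3.141, -0.001, 0.029]
contact_force: [-0.6, -0.6, 0.1]
opening: 0.301
```

Emit:
carry_out([
  [[0.002,0,0,0,0,0],[0.004,0,0,0,0,0],[0.006,0,0,0,0,0]],
])

```text
clock: 16.1
eef_pos: [609.3, -207.8, 45.4]
tcp_rot: [-3.141, 0.001, 0.029]
contact_force: [-0.0, -0.4, 0.0]
opening: 0.3
```

Emit:
carry_out([
  [[0.003,0,-0.003,0,0,0],[0.006,0,-0.003,0,0,0],[0.009,0,-0.003,0,0,0],[0.011,0,-0.003,0,0,0]],
])

```text
clock: 16.43
eef_pos: [612.4, -207.8, 46.5]
tcp_rot: [-3.141, 0.003, 0.029]
contact_force: [-9.8, -1.7, 4.0]
opening: 0.3
```

Emit:
carry_out([
  [[0.001,0,0,0,0,0],[0.002,0,0,0,0,0],[0.003,0,0,0,0,0]],
])

```text
clock: 16.68
eef_pos: [612.3, -207.7, 46.3]
tcp_rot: [-3.141, 0.006, 0.029]
contact_force: [-11.8, -1.2, 4.3]
opening: 0.298
```

Emit:
carry_out([
  [[0.001,0,0,0,0,0],[0.002,0,0,0,0,0],[0.003,0,0,0,0,0]],
])

```text
clock: 16.93
eef_pos: [612.3, -207.6, 46.1]
tcp_rot: [-3.14, 0.008, 0.029]
contact_force: [-16.5, -1.8, 5.4]
opening: 0.298
```

Emit:
carry_out([
  [[-0.02,0,0,0,0,0],[-0.06,0,0,0,0,0],[-0.12,0,-0.1,0,0,0],[-0.12,-0.08,-0.2,0,0,0],[-0.12,-0.16,-0.3,0,0,0]],
])

```text
clock: 17.35
eef_pos: [565.7, -159.6, 149.9]
tcp_rot: [-3.141, 0.001, 0.026]
contact_force: [1.1, -0.6, -0.1]
opening: 0.305
```

Emit:
carry_out([
  [[0,-0.08,0,0,0,0],[0,-0.08,0,0,0,0],[0,-0.08,0,0,0,0]],
])

```text
clock: 17.6
eef_pos: [566.6, -126.0, 149.9]
tcp_rot: [3.141, -0.002, 0.031]
contact_force: [0.1, -1.5, -0.2]
opening: 0.301
```

Run:
```python
from m import *
f=optics.grab_frame('wrist');save(f,'w15.png');p=cloud(f).reshape(-1,3)
planr(-140,-97,48,0)
for n,c in dict(blue=(676,-207),green=(664,-111),red=(668,-15)).items(): box(p,n,c,50)
f=optics.grab_frame('scene');p=cloud(f).reshape(-1,3);print('scene')
for n,c in dict(blue=(676,-207),green=(664,-111),red=(668,-15)).items(): box(p,n,c,50)
```

```text
riser-frame tcp -157.6 -108.6
t 17.65 pos [ 566.4 -126.8  149.3] rpy [ 3.141e+00 -1.000e-03  3.000e-02] op 0.3 F [-0.2 -0.3 -0.5]
inc [0.0437, -0.0291, 0.2532] [0.0003, -0.0007, 0.0011] dist 103
blue 5179 77.30037328204287
blue front slope -0.0622 at -207.0 625.2 n 20 20 sd 0.47
blue back slope -0.0278 at -207.0 692.6 n 11 20 sd 0.77
blue -y slope 0.0319 at 676.0 -247.5 n 21 21 sd 0.38
blue +y slope 0.0393 at 676.0 -167.1 n 20 21 sd 0.14
green 4023 77.49875624712021
green front slope -0.1008 at -111.0 617.0 n 20 20 sd 0.21
green back slope -0.1018 at -111.0 684.0 n 11 20 sd 0.85
green -y slope 0.0877 at 664.0 -149.8 n 23 23 sd 0.2
green +y slope 0.0799 at 664.0 -69.7 n 23 23 sd 0.33
red 5127 77.22777036266525
red front slope -0.0412 at -15.0 618.8 n 20 20 sd 0.18
red back slope -0.0581 at -15.0 685.9 n 12 20 sd 1.05
red -y slope 0.0374 at 668.0 -55.3 n 21 21 sd 0.19
red +y slope -0.5736 at 668.0 6.8 n 13 21 sd 3.79
scene
blue 407 76.87981753471512
blue front slope -0.0273 at -207.0 626.8 n 15 19 sd 0.98
blue back slope -0.0027 at -207.0 725.3 n 13 19 sd 0.47
blue -y slope 0.0464 at 676.0 -246.6 n 24 26 sd 0.62
blue +y slope -0.0037 at 676.0 -168.0 n 16 26 sd 0.8
green 329 76.87582072612328
green front slope -0.0941 at -111.0 618.6 n 11 16 sd 0.6
green back slope 0.0139 at -111.0 712.4 n 10 16 sd 0.85
green -y slope 0.0982 at 664.0 -148.9 n 22 25 sd 0.5
green +y slope 0.1097 at 664.0 -68.7 n 16 25 sd 0.93
red 315 77.13160798338936
red front slope 0.0122 at -15.0 620.2 n 12 18 sd 0.97
red back slope 0.0909 at -15.0 715.4 n 11 18 sd 1.23
red -y slope 0.0416 at 668.0 -53.5 n 20 25 sd 0.56
red +y slope 0.0317 at 668.0 25.6 n 15 25 sd 0.83
```

View pics/w15.png

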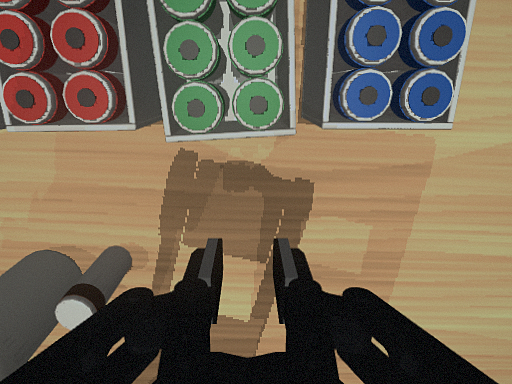

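Emit:
carry_out([
  [[0.01,-0.03,0.08,0,0,0],[0.03,-0.05,0.16,0,0,0],[0.04,-0.05,0.23,0,0,0],[0.04,-0.05,0.25,0,0,0],[0.04,-0.05,0.25,0,0,0]],
])

```text
clock: 18.12
eef_pos: [579.6, -107.2, 46.2]
tcp_rot: [-3.141, 0.005, 0.028]
contact_force: [0.4, -0.3, 0.9]
opening: 0.304
```

Emit:
carry_out([
  [[0,0,0,0,0,0],[0,0,0,0,0,0]],
])

```text
clock: 18.28
eef_pos: [582.3, -107.4, 50.4]
tcp_rot: [3.141, -0.002, 0.028]
contact_force: [0.4, -0.3, 0.1]
opening: 0.297
```

Run:
```python
from m import *
planr(-120,-88,48,0)
```

```text
riser-frame tcp -141.0 -89.7
t 18.28 pos [ 582.3 -107.4   50.4] rpy [ 3.141e+00 -2.000e-03  2.800e-02] op 0.3 F [ 0.4 -0.3  0.1]
inc [0.0525, -0.0042, 0.0061] [0.0003, -0.0014, -0.001] dist 21
```

Emit:
carry_out([
  [[0.015,-0.003,0.006,0,0,0],[0.03,-0.003,0.006,0,0,0],[0.042,-0.003,0.006,0,0,0],[0.045,-0.003,0.006,0,0,0]],
])

```text
clock: 18.62
eef_pos: [601.4, -105.0, 47.6]
tcp_rot: [3.141, -0.002, 0.029]
contact_force: [0.6, -0.4, -0.0]
opening: 0.299
```

Emit:
carry_out([
  [[0.002,0.001,0,0,0,0],[0.004,0.002,0,0,0,0],[0.006,0.003,0,0,0,0],[0.008,0.004,0,0,0,0],[0.01,0.005,0,0,0,0]],
])

```text
clock: 19.03
eef_pos: [602.6, -106.6, 46.4]
tcp_rot: [-3.141, 0.002, 0.029]
contact_force: [-3.2, 0.9, 0.1]
opening: 0.302
```

Run:
```python
from m import *
planr(-114,-90,48,0)
f=optics.grab_frame('wrist');save(f,'w16.png');p=cloud(f).reshape(-1,3)
for n,c in dict(green=(668,-111)).items(): box(p,n,c,45)
```

```text
riser-frame tcp -120.7 -89.5
t 19.03 pos [ 602.6 -106.6   46.4] rpy [-3.141e+00  2.000e-03  2.900e-02] op 0.3 F [-3.2  0.9  0.1]
inc [0.0168, 0.0014, -0.0041] [-0.0005, 0.002, -0.0002] dist 7
green 20638 77.38325387617326
green front slope 0.3032 at -111.0 616.5 n 14 20 sd 2.13
green back slope -0.0979 at -111.0 684.6 n 11 20 sd 0.93
green -y slope 0.0782 at 668.0 -149.8 n 26 26 sd 0.19
green +y slope 0.0842 at 668.0 -69.4 n 25 26 sd 0.19
```

Contact made; continue slowly with slight -y bias.

Emit:
carry_out([
  [[0.002,0.0005,-0.002,0,0,0],[0.004,0.001,-0.002,0,0,0],[0.006,0.0015,-0.002,0,0,0],[0.008,0.002,-0.002,0,0,0],[0.01,0.0025,-0.002,0,0,0]],
])

```text
clock: 19.5
eef_pos: [607.6, -107.6, 47.5]
tcp_rot: [-3.141, 0.0, 0.029]
contact_force: [-2.5, 0.9, -0.8]
opening: 0.299
```

Run:
```python
from m import *
planr(-114,-90,48,0)
f=optics.grab_frame('wrist');save(f,'w17.png');p=cloud(f).reshape(-1,3)
for n,c in dict(green=(668,-111)).items(): box(p,n,c,45)
```

```text
riser-frame tcp -115.7 -90.6
t 19.5 pos [ 607.6 -107.6   47.5] rpy [-3.141  0.     0.029] op 0.3 F [-2.5  0.9 -0.8]
inc [0.0043, -0.0015, -0.0013] [-0.0001, 0.0003, -0.0002] dist 2
green 20487 77.46675868381719
green front slope -0.0277 at -111.0 620.3 n 14 20 sd 1.61
green back slope -0.0588 at -111.0 688.8 n 12 20 sd 1.06
green -y slope 0.0509 at 668.0 -150.3 n 26 26 sd 0.15
green +y slope 0.0568 at 668.0 -70.1 n 26 26 sd 0.23
```

Emit:
carry_out([
  [[0.002,0.0005,0,0,0,0],[0.004,0.001,0,0,0,0],[0.006,0.0015,0,0,0,0],[0.008,0.002,0,0,0,0],[0.01,0.0025,0,0,0,0]],
])

```text
clock: 19.97
eef_pos: [609.1, -108.5, 47.0]
tcp_rot: [-3.141, 0.005, 0.029]
contact_force: [-14.1, -0.8, 3.0]
opening: 0.303
```

Run:
```python
from m import *
planr(-114,-90,48,0)
f=optics.grab_frame('wrist');save(f,'w18.png');p=cloud(f).reshape(-1,3)
for n,c in dict(green=(668,-111)).items(): box(p,n,c,45)
```

```text
riser-frame tcp -114.3 -91.5
t 19.97 pos [ 609.1 -108.5   47. ] rpy [-3.141  0.005  0.029] op 0.3 F [-14.1  -0.8   3. ]
inc [0.0006, -0.0038, -0.0024] [-0.0005, 0.0052, 0.0004] dist 2
green 20905 77.52015884224737
green front slope -0.036 at -111.0 621.7 n 15 20 sd 1.29
green back slope -0.0326 at -111.0 689.6 n 12 20 sd 1.08
green -y slope 0.031 at 668.0 -149.5 n 26 26 sd 0.16
green +y slope 0.0351 at 668.0 -69.5 n 26 26 sd 0.15
```

Emit:
carry_out([
  [[-0.02,0,0,0,0,0],[-0.06,0,0,0,0,0],[-0.14,0,0,0,0,0],[-0.16,0,-0.1,0,0,0],[-0.16,0,-0.2,0,0,0]],
])

```text
clock: 20.43
eef_pos: [543.9, -110.1, 126.3]
tcp_rot: [-3.14, 0.006, 0.028]
contact_force: [1.5, -0.5, 0.4]
opening: 0.297
```

Emit:
carry_out([
  [[0,0.05,-0.1,0,0,0],[0,0.1,-0.2,0,0,0],[0,0.12,-0.3,0,0,0],[0,0.12,-0.4,0,0,0],[0,0.12,-0.4,0,0,0]],
])

```text
clock: 20.85
eef_pos: [553.2, -160.5, 296.5]
tcp_rot: [3.137, -0.014, 0.028]
contact_force: [0.2, -0.5, 0.5]
opening: 0.294
```

Run:
```python
from m import *
B=dict(blue=(676,-207),green=(673,-111),red=(668,-15),yellow=(664,80),brown=(662,177))
planr(-120,-88,300,0)
for cam in ['wrist','top','scene']:
    f=optics.grab_frame(cam);save(f,cam+'_end.png');p=cloud(f).reshape(-1,3);print('==',cam)
    for n,c in B.items():
        if cam!='wrist' or n in('blue','green','red'): box(p,n,c,51)
    for t in ['box_blue','box_green','card_blue','card_green','sprayer','stray_roll','scrub_brush']:
        print(t,[(round(d['confidence'],2),np.round(d['point'],1).tolist()) for d in nets.tip_of(t,cam)[:1]])
print(rw(-50,-192),rw(-50,-96))
```

```text
riser-frame tcp -171.6 -141.8
t 20.85 pos [ 553.2 -160.5  296.5] rpy [ 3.137 -0.014  0.028] op 0.29 F [ 0.2 -0.5  0.5]
inc [0.129, -0.1347, -0.0075] [0.0044, -0.0135, -0.0014] dist 75
== wrist
blue 1651 77.5002202960039
blue front slope -0.0229 at -207.0 625.2 n 20 20 sd 0.57
blue back slope -0.047 at -207.0 693.2 n 12 20 sd 1.19
blue -y slope 0.0429 at 676.0 -247.0 n 26 26 sd 0.38
blue +y slope 0.0356 at 676.0 -167.6 n 26 26 sd 0.02
green 1640 77.5639318316098
green front slope -0.0397 at -111.0 622.2 n 20 20 sd 0.35
green back slope -0.0477 at -111.0 689.8 n 12 20 sd 1.17
green -y slope 0.0335 at 673.0 -149.2 n 26 26 sd 0.27
green +y slope 0.0218 at 673.0 -69.8 n 26 26 sd 0.43
red 2403 77.15674146866995
red front slope -0.035 at -15.0 618.3 n 20 20 sd 0.57
red back slope -0.3197 at -15.0 690.3 n 13 20 sd 9.01
red -y slope 0.0305 at 668.0 -55.1 n 26 26 sd 0.28
red +y slope 0.0385 at 668.0 24.8 n 26 26 sd 0.5
box_blue [(0.65, [675.5, -202.6, 1.0])]
box_green [(0.88, [672.7, -110.0, 2.4])]
card_blue []
card_green []
sprayer [(0.85, [463.9, 67.2, 6.4])]
stray_roll [(0.89, [486.4, 1.0, 
[... 2233 characters left out ...]
yellow -y slope 0.0275 at 664.0 41.2 n 16 25 sd 0.53
yellow +y slope 0.4457 at 664.0 111.3 n 14 25 sd 10.37
brown 275 76.3069966889292
brown front slope -0.0179 at 177.0 614.7 n 13 17 sd 1.01
brown back slope -0.0171 at 177.0 711.7 n 11 17 sd 0.67
brown -y slope 0.0387 at 662.0 134.7 n 15 26 sd 0.43
brown +y slope 0.1978 at 662.0 195.7 n 21 26 sd 13.95
box_blue [(0.57, [675.6, -202.3, 8.0])]
box_green [(0.74, [671.1, -111.4, -1.6])]
card_blue [(0.68, [724.6, -208.0, -3.1])]
card_green [(0.67, [723.9, -105.4, -0.7])]
sprayer [(0.66, [466.9, 64.3, -0.3])]
stray_roll [(0.53, [484.2, -3.1, 0.4])]
scrub_brush [(0.56, [465.5, -493.6, -0.5])]
[ 676.28824311 -207.06906642] [ 673.50463332 -111.1094316 ]
  return np.nanmean(a, axis, out=out, keepdims=keepdims)
```

View pics/wrist_end.png

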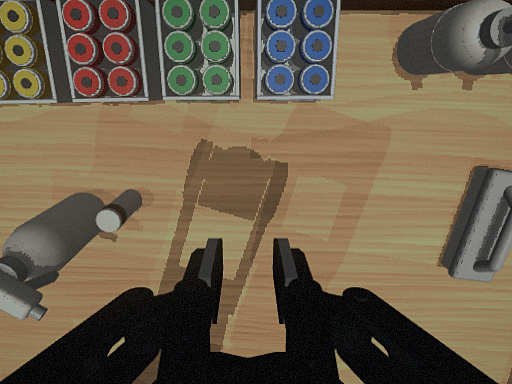

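View pics/scene_end.png

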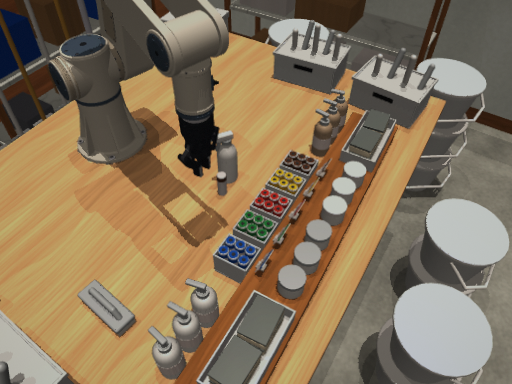

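```bash
python3 -c "
from h import *
s=sense();print(s['clock'],s['eef_pos'],s['contact_force']);r.sign_off()"
```

```text
22.05 [ 549.12619052 -158.39349298  287.59446062] [-0.39093941  0.37883378 -0.16343745]
the job is handed in; nothing more can be done
```

I pushed both boxes back against the riser and handed the job in at 22 s. One thing went wrong on the way.

**What I did:**
- I nudged the green box sideways to square and centre it.
- I pushed the blue box sideways into line, then forward to the riser (about 16 N at contact).
- I pushed the green box forward to the riser (about 14 N at contact).

**What went wrong:** during the blue push the spread fingers caught the green box's front corner and turned it about 0.06 rad. I backed off, closed the fingers to a narrower span, finished the blue box and then squared the green one again.

**Last checks:**

| Box | Off centre from its card | Angle (riser about 0.029 rad) | Back of box to riser face |
|---|---|---|---|
| Blue | about 0.2 mm | 0.03–0.04 rad | within about 1 mm |
| Green | about 1.5–2 mm towards red | 0.02–0.035 rad | within about 1 mm |

- **Green:** I left its small offset because there was no room for a fingertip between it and the red box.
- **Blue:** the network put the blue box about 5 mm nearer to green than my edge measurements did. I trusted the edges, which agreed between the wrist and scene cameras. The top camera could not see the blue box at the end.
- **Other goods:** the other boxes, sprayer, brush and stray roll showed no movement beyond measurement noise, and all are upright. The arm ended well clear, about 290 mm up, with no contact force.

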